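Slide the plaster mould box past its spring catch

TASK

Slide the mould box along its slideway past the spring catch. With the fingertips press the red bar behind the box down, and keep it down while you push the box by its rear edge, slowly and steadily, past the catch and up against the end stop; then let the bar spring up so that the yellow posts of the catch lock behind the box's blue ears, and move clear. Do not lift or tip the box, and leave the tin, the plaster finial and the brush where they are.

Things in the scene. Friction and masses are not known exactly. Their poses are not given: they have to be found in the camera images.
- slideway: Fixed plywood slideway 240 x 420 x 78 mm. Origin: centre of its underside, on the table. Its +y is the sliding direction, x across, z up. Runners (tops 48 mm above the table, inner edges at x = +-40 mm) carry the box; guide strips at x = +-75 to 87 mm rise to 62 mm. The red bar lies in the 80 mm slot between the runners. End stop: cross block, inner face at y = +190 mm.
- catch (a joint): How far the spring catch is pressed down (m): 0 = up, blocking; 0.014 = fully down. Resists with 3 N at first, 8 N fully down; springs up when let go. One rigid piece that moves vertically: red bar, cross arm under the box, two yellow posts. Pressed 10 mm or more, the posts let the box's blue ears pass over them.
- press_bar (a point): Point on the flat top of the red press bar near its free end, at slideway x = 0, y = -155 mm, 46 mm above the table when up. The bar is 50 mm wide (x) and runs along slideway y from -205 to +70 mm, its front part under the box. Pressing it anywhere lowers the whole catch evenly; a fingertip can slide along it while pressing.
- mould_box: Loose plywood mould box with a plaster cast, on a sledge board 144 (x) x 200 (y) x 18 mm; 0.7 kg. Origin: centre of the board's underside; axes as the slideway's. The box begins at y = -32 mm, 68 mm tall. Blue ears at y = -12 to +12 mm, out to x = +-108 mm, z = 16 to 36 mm. Starts before the catch, origin at slideway y = -5 to +35 mm; against the end stop it is at y = +90 mm.
- tin: Bystander: closed tin, 60 mm diameter, 85 mm tall, standing on the table. Origin at the centre of its underside.
- finial: Bystander: white plaster finial, 56 mm diameter, 98 mm tall, standing on the table. Origin at the centre of its underside.
- brush: Bystander: brush about 200 mm long lying on the table past the end stop. Origin under its middle.
- catch_post (a point): Centre of the top of one yellow catch post, at slideway x = +99, y = +58 mm, 73 mm above the table when up; its twin is at x = -99 mm. Posts are 18 mm (x) by 12 mm (y). They stop the box's ears.
- push_edge (a point): Middle of the rear face of the box's sledge board (18 mm tall, 144 mm wide, facing slideway -y), where the box is pushed: 100 mm behind the box's origin, 57 mm above the table. The board is bare for 68 mm in front of this edge. The box slides with 3 mm play each side.
Things that resemble listed ones, but are neither listed nor needed, are in the scene too. What is shaped like the mould_box but purple is not meant.

How it is judged:
By the outcome, as a careful person would: the job done as asked, in the order asked, and still so for the second after the job is handed in, with the robot touching nothing.
It also fails if it takes over 38 s, if anything falls off the work surface, if the arm or the gripper's body presses on something with over 40 N, if the wrist force passes 120 N, or if a joint passes its speed limit or range.

ROBOT

A 7-joint arm with a two-finger parallel gripper is mounted at the origin on the work surface. World frame = base frame: x ahead of the robot, y to its left, z up, the work surface at z = 0. Lengths are in m, angles in degrees, forces in N, time in s.
With the tool pointing down it reaches from about 0.4 to 0.875 m from the base axis. Payload 6.5 kg.
Tool frame: the origin (TCP) lies midway between the tips of the shut fingers; the grasp point (between the pads) lies 19 mm behind it; z points along the fingers, y is the line along which they close (so a half turn about z gives the same grasp; the last joint's range is limited). The gripper opens to 88 mm and grips with 3 to 60 N. Pads are 18 mm wide; open, the fingers measure 123 mm over their backs; the gripper's body (75 mm by 187 mm) begins 45 mm behind the grasp point.
Start: joints at [71.837, 30.733, -0.252, 88.115, 0.149, 61.152, -4.079], TCP at [0.161, -0.63, 0.218] pointing down, gripper open.
Joint ranges: [-154.64, 154.64], [-21.42, 123.67], [-72.66, 72.17], [13.99, 137.28], [-74.86, 254.86], [10.95, 109.41], [-158.01, 158.01]. Speed limits (degrees/s): [136.94, 136.94, 180, 180, 180, 180, 180].

INTERFACE

Orientations are given as [roll, pitch, yaw] about the fixed x, y, z axes, in that order (R = Rz(yaw) Ry(pitch) Rx(roll)).
In Python, from workcell import r, imaging, workorder, find_in, spot_point gives the robot as it stands.
- The arm moves only by the tool play_rows, never from a script. Its argument "increments" is a list of rows, each a list of 3 entries, a list of its own where there are three numbers: the shift along the world's x, y, z in m, then the turn about the world's z in rad, then the finger opening in m, from 0 to 0.0881. A call has 1 to 10 rows; each row is the pose to reach, as a shift and turn from the pose commanded when the call began; what a row does not reach only later rows make up. A row lasts 1/10 s, in which the tool goes at most 50 mm and 8.59 degrees, less where a joint would pass 70% of its speed; a pose out of reach is approached as far as the arm can. A call with a gripper value outside its range is refused whole. The fingers move at their own pace and stop on an object; the grip force is fixed at half the most. Time passes only in rows, so rows that repeat a pose let the fingers close. It gives the time, the measured TCP pose, the force, the opening and the grip force at its end, in the units of the state.
- r.state(): the state, without advancing time (a new reading comes with each control period).
- imaging.read_camera(name): name is "scene" or "top"; returns a dict with "color" (384x512x3 uint8, red, green, blue), "intrinsics" (3x3 intrinsics, pixels), "R" (3x3) and "t" (3): a world point X has camera coordinates R X + t. Camera axes: x right, y down, z forward; pixel columns grow to the right and rows downward; lengths in m; the calibration is good to about 2 mm. A picture is of the moment at which its call begins. There is no depth.
- workorder.finish_job(): hands the job in; it is judged then, once.
Trained networks look in a picture, given as the dict that the camera call returned (one of the last four; its "shot" number tells which), for a name from the list of things; names that differ only in an ending like _2 or _b are one class to them, and where a whole thing is asked for, a point or a joint stands for the part that bears it (a point fixed in the world has none). Each returns a list of dicts, best first, with "score" (0 to 1); they miss things now and then, are a little off and sometimes report something else, mostly with a low value. They report only what shows in the picture. A call takes as long as a camera call. They do not tell look-alikes from the thing itself.
- find_in(query, picture): "bbox" ([centre column, centre row, width, height] in pixels, round what is visible of it).
- spot_point(query, picture): "xy" ([column, row] in pixels: a listed point, or the origin of a listed thing).
The state is a dict: "t": time; "qpos": joint angles; "joint_velocities": joint speeds; "joint_efforts": joint torques, N m; "ee_pos": TCP position; "orientation": TCP orientation; "contact_force": force on the tool from outside, world axes, zero at the start; "ft_torque": the same for the moment, N m; "gripper_width": opening from 0.0 (shut) to 1.0 (fully open); "grip_force": force on a finger pad.
Only numpy, scipy, OpenCV 4.12 (cv2) and the standard library are available. Lean on these libraries where they do the work, as an engineer would, in place of code of your own. Each camera call takes 0.05 s, during which the arm holds its last target. There are 200 camera calls.

## Working session

There is one attempt and no reset: what is moved stays moved. The work goes in short steps, Python scripts to look and compute and a tool call to move; the robot and the scene stay as the last step left them, time stands still between calls to the robot, and variables do not carry over. Pictures are saved under pics/ and viewed, at most 10 in all, crops included, and the job is handed in when it is done.

Besides the shell and the picture viewer there is one more tool, called after ">>>" as name(argument=value, ...) on one line, values as JSON. play_rows: Moves the arm, as the interface text tells. Its arguments: {"type":"object","properties":{"increments":{"type":"array"}},"required":["increments"]}

```bash
mkdir -p pics; cat > h.py <<'E'
import numpy as np, cv2
from workcell import r, imaging, workorder, find_in, spot_point
def ray(p,xy,z):
    K,R,t=map(np.array,(p["intrinsics"],p["R"],p["t"]))
    d=R.T@np.linalg.inv(K)@np.array([xy[0],xy[1],1.]); c=-R.T@t
    return c+d*(z-c[2])/d[2]
def proj(p,X):
    K,R,t=map(np.array,(p["intrinsics"],p["R"],p["t"]))
    c=K@(R@np.array(X)+t); return c[:2]/c[2]
def save(p,n): cv2.imwrite("pics/"+n,cv2.cvtColor(p["color"],cv2.COLOR_RGB2BGR))
E
python3 - <<'E'
from h import *
ps={n:imaging.read_camera(n) for n in("scene","top")}
Z=dict(slideway=0,mould_box=.048,press_bar=.046,catch_post=.073,push_edge=.057,tin=0,finial=0,brush=0)
for n,p in ps.items():
    save(p,n+"0.png")
    for q,z in Z.items():
        print(n,q,[(round(d["score"],2),np.round(d["xy"]),ray(p,d["xy"],z)[:2].round(3)) for d in spot_point(q,p)[:4]])
a=np.hstack([ps[n]["color"] for n in ps]); 
cv2.imwrite("pics/both0.png",cv2.cvtColor(cv2.resize(a,(800,300),interpolation=cv2.INTER_AREA),cv2.COLOR_RGB2BGR))
E
```

```text
scene slideway []
scene mould_box [(0.65, array([263., 209.]), array([0.539, 0.054])), (0.61, array([278.,  99.]), array([ 0.29 , -0.213])), (0.6, array([169., 132.]), array([ 0.611, -0.29 ]))]
scene press_bar [(0.57, array([227., 168.]), array([ 0.543, -0.101])), (0.19, array([168., 217.]), array([ 0.742, -0.062]))]
scene catch_post [(0.94, array([246., 243.]), array([0.632, 0.114])), (0.67, array([171., 216.]), array([ 0.738, -0.046]))]
scene push_edge [(0.97, array([308., 106.]), array([ 0.241, -0.137])), (0.74, array([233., 180.]), array([ 0.554, -0.054])), (0.67, array([144., 155.]), array([ 0.705, -0.255]))]
scene tin []
scene finial [(0.8, array([217., 274.]), array([0.717, 0.115])), (0.24, array([262., 209.]), array([0.524, 0.033]))]
scene brush [(0.77, array([343., 303.]), array([0.515, 0.344])), (0.69, array([218., 272.]), array([0.711, 0.112]))]
top slideway []
top mould_box [(0.97, array([258., 187.]), array([0.533, 0.051])), (0.92, array([374., 300.]), array([ 0.265, -0.233])), (0.84, array([404., 160.]), array([ 0.606, -0.307]))]
top press_bar [(0.88, array([318., 187.]), array([ 0.535, -0.096]))]
top catch_post [(0.95, array([233., 140.]), array([0.643, 0.114]))]
top push_edge [(0.89, array([342., 320.]), array([ 0.216, -0.157])), (0.87, array([393., 129.]), array([ 0.683, -0.277])), (0.66, array([299., 184.]), array([ 0.54 , -0.048])), (0.48, array([310., 114.]), array([ 0.716, -0.071]))]
top tin [(0.81, array([308., 113.]), array([ 0.731, -0.073])), (0.25, array([146., 193.]), array([0.513, 0.34 ]))]
top finial [(0.83, array([234., 118.]), array([0.715, 0.119]))]
top brush [(0.68, array([144., 188.]), array([0.526, 0.345])), (0.3, array([302., 184.]), array([ 0.547, -0.06 ]))]
```

View pics/top0.png

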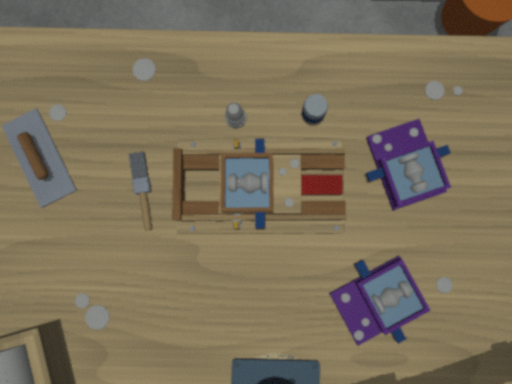

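View pics/scene0.png

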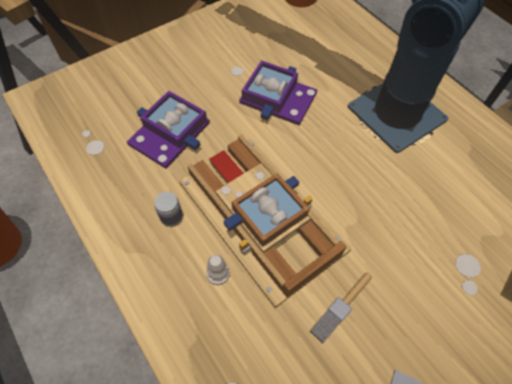

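The top view shows three box-like things: the plywood box at (258,187), a purple one at (374,300) and a purple one at (404,160). I choose the plywood box on the slideway. The red bar is at (322,185), the ears at (260,146) and (260,221), the posts at (236,144) and (236,225), and the end stop is on the left at column 178, so +y runs left.

```bash
python3 - <<'E'
from h import *
s=r.state(); print({k:np.round(s[k],3) for k in("t","ee_pos","orientation","contact_force","gripper_width")})
p=imaging.read_camera("top"); c=p["color"]; hsv=cv2.cvtColor(c,cv2.COLOR_RGB2HSV)
roi=np.zeros(c.shape[:2],np.uint8); roi[125:245,165:360]=255
def comps(lo,hi,name,z):
    m=cv2.inRange(hsv,lo,hi)&roi
    n,l,st,ce=cv2.connectedComponentsWithStats(m)
    for i in range(1,n):
        if st[i,4]>12: print(name,st[i],ce[i].round(1),ray(p,ce[i],z)[:2].round(4))
    return m
comps((105,150,40),(125,255,255),"ear",.084)
comps((20,150,120),(32,255,255),"post",.073)
m=comps((0,180,60),(8,255,255),"bar",.046)
m2=comps((172,180,60),(180,255,255),"bar2",.046)
ys,xs=np.nonzero(m|m2); b=cv2.minAreaRect(np.c_[xs,ys].astype(np.float32)); print(b,[ray(p,q,.046)[:2].round(3) for q in cv2.boxPoints(b)])
cv2.imwrite("pics/crop1.png",cv2.cvtColor(cv2.resize(c[125:245,165:360],None,fx=4,fy=4,interpolation=cv2.INTER_CUBIC),cv2.COLOR_RGB2BGR))
E
```

```text
{'t': np.float64(0.9), 'ee_pos': array([ 0.161, -0.63 ,  0.218]), 'orientation': array([1.79998e+02, 2.00000e-03, 1.43730e+01]), 'contact_force': array([ 0.158,  0.046, -0.71 ]), 'gripper_width': np.float64(0.999)}
ear [256 140   7  12  66] [259.5 145.2] [0.6293 0.0502]
ear [257 213   7  15  96] [259.9 219.5] [0.4508 0.0451]
post [235 140   3   7  20] [236.  143.2] [0.6352 0.1077]
post [234 222   4   6  21] [235.6 224.6] [0.4376 0.1032]
bar [302 176  40  18 632] [321.5 184.5] [ 0.5415 -0.1045]
((321.5, 184.5), (17.0, 39.0), 90.0) [array([ 0.561, -0.056]), array([ 0.564, -0.152]), array([ 0.521, -0.153]), array([ 0.519, -0.057])]
```

View pics/crop1.png

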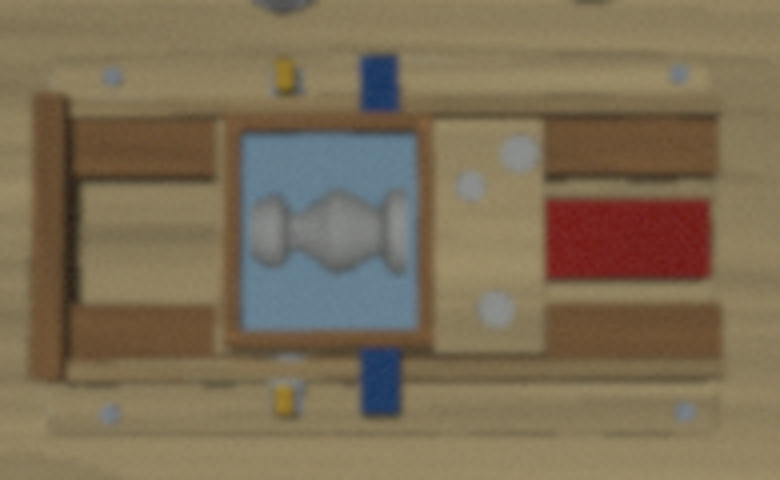

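The crop confirms the choice: the natural plywood box before the catch, with the bar free behind it. The slideway origin is at about (0.538, 0.0475), yaw about 1.5°. Next I go above the bar at slideway y = -140 mm.

>>> play_rows(increments=[[[0.019, 0.027, 0], 0.067, 0], [[0.038, 0.054, 0], 0.135, 0], [[0.057, 0.081, 0], 0.202, 0], [[0.076, 0.1075, 0], 0.269, 0], [[0.095, 0.134, 0], 0.336, 0], [[0.114, 0.161, 0], 0.404, 0], [[0.133, 0.188, 0], 0.471, 0], [[0.152, 0.215, 0], 0.538, 0], [[0.171, 0.242, 0], 0.606, 0], [[0.19, 0.269, 0], 0.673, 0]])

```text
t: 1.95
ee_pos: [0.352, -0.3596, 0.2177]
orientation: [180.0, 0.0, 53.1]
contact_force: [0.3, -0.6, 0.3]
gripper_width: 0.114
grip_force: 0.0
```

>>> play_rows(increments=[[[0.019, 0.027, 0], 0.067, 0], [[0.038, 0.054, 0], 0.135, 0], [[0.057, 0.081, 0], 0.202, 0], [[0.076, 0.1075, 0], 0.269, 0], [[0.095, 0.134, 0], 0.336, 0], [[0.114, 0.161, 0], 0.404, 0], [[0.133, 0.188, 0], 0.471, 0], [[0.152, 0.215, 0], 0.538, 0], [[0.171, 0.242, 0], 0.606, 0], [[0.1906, 0.2685, 0], 0.673, 0]])

```text
t: 2.95
ee_pos: [0.5426, -0.0912, 0.2177]
orientation: [180.0, 0.0, 91.6]
contact_force: [-0.2, -1.7, 0.1]
gripper_width: 0.006
grip_force: 0.0
```

>>> play_rows(increments=[[[0, 0, -0.03], 0, 0], [[0, 0, -0.06], 0, 0], [[0, 0, -0.09], 0, 0], [[0, 0, -0.12], 0, 0], [[0, 0, -0.14], 0, 0], [[0, 0, -0.14], 0, 0], [[0, 0, -0.14], 0, 0]])

```text
t: 3.65
ee_pos: [0.5422, -0.0921, 0.078]
orientation: [180.0, -0.0, 91.5]
contact_force: [0.5, -0.3, -0.4]
gripper_width: 0.005
grip_force: 0.0
```

```bash
python3 - <<'E'
from h import *
s=r.state(); print({k:np.round(s[k],4) for k in("t","ee_pos","orientation","contact_force","gripper_width")})
p=imaging.read_camera("scene"); print(proj(p,s["ee_pos"]))
a=cv2.resize(p["color"][120:310,150:370],None,fx=3,fy=3,interpolation=cv2.INTER_CUBIC)
cv2.imwrite("pics/s1.png",cv2.cvtColor(a,cv2.COLOR_RGB2BGR))
E
```

```text
{'t': np.float64(3.65), 'ee_pos': array([ 0.5422, -0.0921,  0.078 ]), 'orientation': array([ 1.799908e+02, -2.800000e-03,  9.149140e+01]), 'contact_force': array([ 0.4898, -0.2701, -0.3904]), 'gripper_width': np.float64(0.0047)}
[228.68085229 163.07184152]
```

View pics/s1.png

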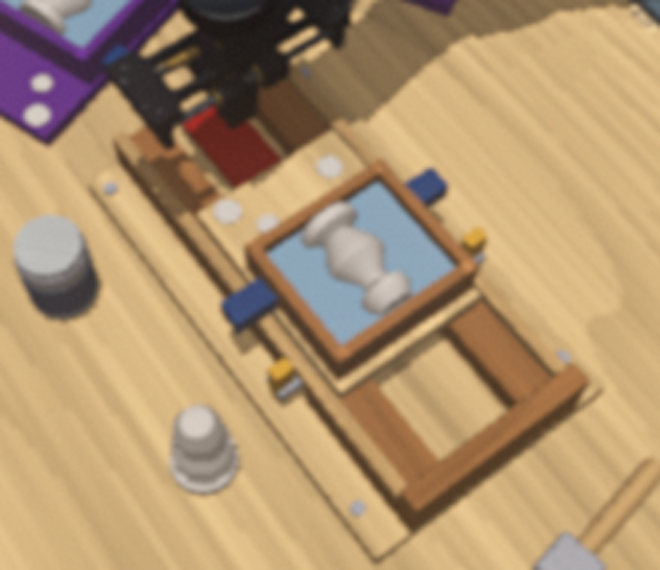

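The shut fingers are centred above the red bar at crop pixel (238,110), behind the box; the body clears the guide strips. I press down.

>>> play_rows(increments=[[[0, 0, -0.015], 0, 0], [[0, 0, -0.026], 0, 0], [[0, 0, -0.032], 0, 0], [[0, 0, -0.036], 0, 0], [[0, 0, -0.04], 0, 0], [[0, 0, -0.0445], 0, 0], [[0, 0, -0.0445], 0, 0], [[0, 0, -0.0445], 0, 0]])

```text
t: 4.5
ee_pos: [0.542, -0.0922, 0.0331]
orientation: [180.0, 0.0, 91.5]
contact_force: [-0.1, 0.5, 0.1]
gripper_width: 0.008
grip_force: 0.0
```

The force reads zero where about 7 N is expected, so I look before pushing.

```bash
python3 - <<'E'
from h import *
s=r.state(); print({k:np.round(s[k],4) for k in("t","ee_pos","contact_force","ft_torque","gripper_width","joint_efforts")})
p=imaging.read_camera("scene"); print(proj(p,s["ee_pos"]))
a=cv2.resize(p["color"][130:260,170:320],None,fx=4,fy=4,interpolation=cv2.INTER_CUBIC)
cv2.imwrite("pics/s2.png",cv2.cvtColor(a,cv2.COLOR_RGB2BGR))
E
```

```text
{'t': np.float64(4.5), 'ee_pos': array([ 0.542 , -0.0922,  0.0331]), 'contact_force': array([-0.0659,  0.4537,  0.1037]), 'ft_torque': array([-0.0201, -0.1101,  0.0076]), 'gripper_width': np.float64(0.0083), 'joint_efforts': array([-2.63000e-02, -5.31262e+01, -5.34800e+00, -1.58231e+01,
       -3.29000e-02, -4.10000e-03, -5.10000e-03])}
[229.48325722 172.43223391]
```

View pics/s2.png

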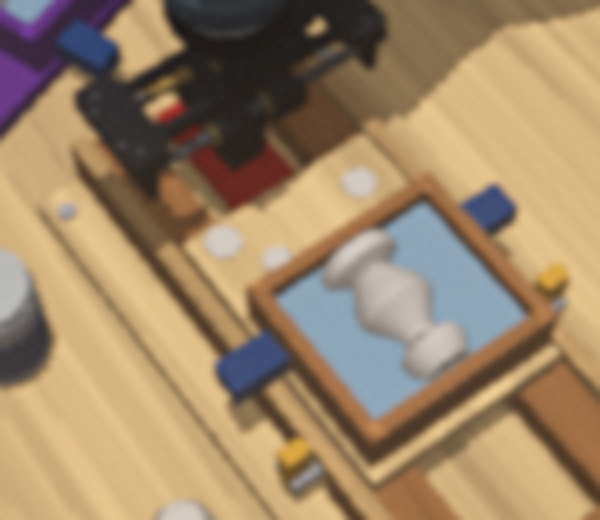

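The fingertips at (240,155) look in contact with the bar. I check the posts' drop numerically against the earlier picture.

```bash
python3 - <<'E'
from h import *
def posts(c):
    h=cv2.cvtColor(c,cv2.COLOR_RGB2HSV); m=cv2.inRange(h,(18,150,110),(32,255,255)); m[:190]=0;m[260:]=0;m[:,:230]=0;m[:,320:]=0
    n,l,st,ce=cv2.connectedComponentsWithStats(m); return [(ce[i].round(2),st[i].tolist()) for i in range(1,n) if st[i,4]>8]
a=cv2.cvtColor(cv2.imread("pics/scene0.png"),cv2.COLOR_BGR2RGB)
p=imaging.read_camera("scene")
for c in(a,p["color"]): print(posts(c))
for X in((.6352,.1077),(.4376,.1032)):
  for z in(.073,.0605): print(proj(p,(*X,z)))
E
```

```text
[(array([307.91, 199.3 ]), [305, 196, 7, 7, 33]), (array([243.36, 242.79]), [240, 239, 8, 8, 42])]
[(array([307.94, 199.38]), [305, 196, 7, 7, 34]), (array([243.3 , 243.26]), [240, 239, 8, 9, 46])]
[242.84979468 241.96950979]
[242.92407003 244.06000045]
[307.7900698  198.13184648]
[307.18084378 200.56151764]
```

The posts have not dropped, so the bar isn't touched yet. I lower in small steps and watch the force.

>>> play_rows(increments=[[[0, 0, -0.002], 0, 0], [[0, 0, -0.004], 0, 0], [[0, 0, -0.004], 0, 0]])

```text
t: 4.9
ee_pos: [0.5417, -0.0922, 0.0287]
orientation: [-180.0, -0.0, 91.5]
contact_force: [0.4, 0.1, -0.0]
gripper_width: 0.005
grip_force: 0.0
```

```bash
python3 - <<'E'
from h import *
from scipy.optimize import least_squares
s=r.state(); print(s["ee_pos"],s["contact_force"])
t=imaging.read_camera("top"); c=imaging.read_camera("scene")
a=cv2.cvtColor(cv2.imread("pics/scene0.png"),cv2.COLOR_BGR2RGB); b=cv2.cvtColor(cv2.imread("pics/top0.png"),cv2.COLOR_BGR2RGB)
def red(i,ro):
    h=cv2.cvtColor(i,cv2.COLOR_RGB2HSV); m=cv2.inRange(h,(0,160,50),(8,255,255))|cv2.inRange(h,(172,160,50),(180,255,255))
    k=np.zeros_like(m);k[ro]=255;m&=k; ys,xs=np.nonzero(m); q=np.c_[xs,ys].astype(np.float32)
    e,poly=cv2.minEnclosingTriangle(q) if 0 else (0,cv2.approxPolyDP(cv2.convexHull(q),2,True)); return poly[:,0]
print("scene red",red(a,np.s_[130:200,190:260]).tolist()); print("top red",red(b,np.s_[160:210,290:350]).tolist())
o=np.array([.5379,.0475]); th=np.radians(1.5); R=np.array([[np.cos(th),-np.sin(th)],[np.sin(th),np.cos(th)]])
for z in(.046,.03,.02):
    P=[(*(o+R@q),z) for q in((.025,-.205),(-.025,-.205),(-.025,-.1),(.025,-.1))]
    print(z,[proj(c,X).round(0).tolist() for X in P],[proj(t,X).round(0).tolist() for X in P])
E
```

```text
[ 0.54168741 -0.09215211  0.02874167] [ 0.36393145  0.10381698 -0.02326628]
scene red [[242.0, 173.0], [227.0, 181.0], [210.0, 158.0], [224.0, 151.0]]
top red [[341.0, 192.0], [302.0, 193.0], [302.0, 176.0], [341.0, 176.0]]
0.046 [[208.0, 158.0], [223.0, 149.0], [246.0, 175.0], [230.0, 185.0]] [[343.0, 174.0], [343.0, 194.0], [301.0, 195.0], [300.0, 174.0]]
0.03 [[208.0, 161.0], [223.0, 152.0], [246.0, 178.0], [231.0, 188.0]] [[342.0, 175.0], [342.0, 195.0], [300.0, 195.0], [300.0, 175.0]]
0.02 [[209.0, 163.0], [224.0, 154.0], [246.0, 180.0], [231.0, 190.0]] [[341.0, 175.0], [342.0, 195.0], [300.0, 195.0], [300.0, 176.0]]
```

```bash
python3 - <<'E'
from h import *
s=r.state(); e=s["ee_pos"]
out=[]
for n in("scene","top"):
    p=imaging.read_camera(n)
    u=proj(p,e); print(n,u,[proj(p,(e[0],e[1],z)).round(1).tolist() for z in(.046,.06,.09)])
    x,y=np.round(u).astype(int); a=p["color"][y-30:y+30,x-30:x+30]
    out.append(cv2.resize(a,None,fx=6.6,fy=6.6,interpolation=cv2.INTER_CUBIC))
cv2.imwrite("pics/s3.png",cv2.cvtColor(np.hstack(out),cv2.COLOR_RGB2BGR))
E
```

```text
scene [229.56847123 173.2347774 ] [[229.3, 169.8], [229.1, 166.8], [228.6, 160.4]]
top [315.81232665 184.87936075] [[316.5, 184.2], [317.1, 183.6], [318.5, 182.4]]
```

View pics/s3.png

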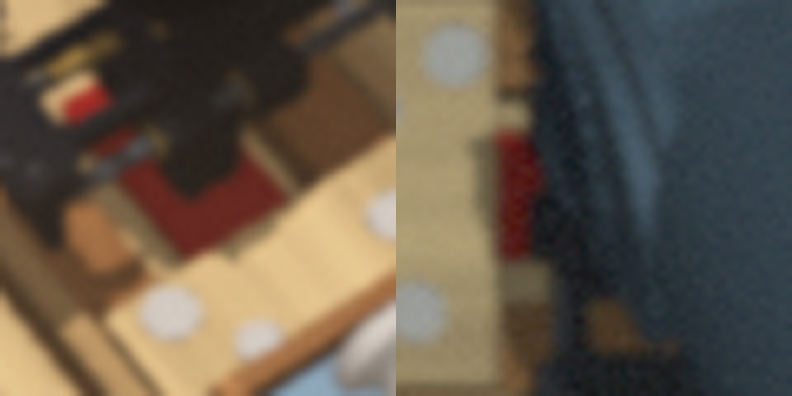

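```bash
python3 - <<'E'
from h import *
a=cv2.cvtColor(cv2.imread("pics/scene0.png"),cv2.COLOR_BGR2RGB)
p=imaging.read_camera("scene");c=p["color"]
def posts(c):
    h=cv2.cvtColor(c,cv2.COLOR_RGB2HSV); m=cv2.inRange(h,(18,150,110),(32,255,255)); m[:190]=0;m[260:]=0;m[:,:230]=0;m[:,320:]=0
    n,l,st,ce=cv2.connectedComponentsWithStats(m); return [(ce[i].round(2),st[i].tolist()) for i in range(1,n) if st[i,4]>8]
print(posts(a),posts(c)); print(r.state()["ee_pos"],r.state()["contact_force"])
t=[np.hstack([cv2.resize(i[y-16:y+16,x-16:x+16],(256,256),interpolation=cv2.INTER_CUBIC) for x,y in((243,243),(308,199))]) for i in(a,c)]
cv2.imwrite("pics/s4.png",cv2.cvtColor(np.vstack(t),cv2.COLOR_RGB2BGR))
E
```

```text
[(array([307.91, 199.3 ]), [305, 196, 7, 7, 33]), (array([243.36, 242.79]), [240, 239, 8, 8, 42])] [(array([307.94, 199.38]), [305, 196, 7, 7, 34]), (array([243.3 , 243.17]), [240, 239, 8, 9, 47])]
[ 0.54196074 -0.09214238  0.02905708] [-0.29222034  0.02334293 -0.69731042]
```

View pics/s4.png

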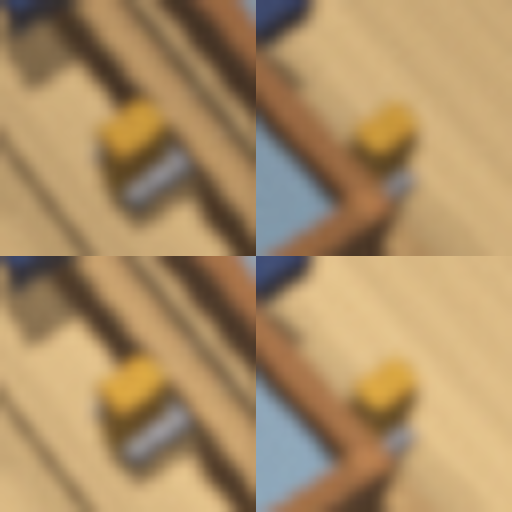

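The posts are unchanged, and the visible fingertip corner at (229,173) fits a height of about 45 mm. The tips are therefore just above the bar and the reported z reads low. I keep descending until I feel contact.

>>> play_rows(increments=[[[0, 0, -0.002], 0, 0], [[0, 0, -0.004], 0, 0], [[0, 0, -0.004], 0, 0]])

```text
t: 5.45
ee_pos: [0.542, -0.0922, 0.0249]
orientation: [180.0, 0.0, 91.5]
contact_force: [0.1, 0.2, 3.1]
gripper_width: 0.008
grip_force: 1.6
```

Contact at 3.1 N. I press another 12 mm.

>>> play_rows(increments=[[[0, 0, -0.003], 0, 0], [[0, 0, -0.006], 0, 0], [[0, 0, -0.009], 0, 0], [[0, 0, -0.0115], 0, 0], [[0, 0, -0.0115], 0, 0], [[0, 0, -0.0115], 0, 0]])

```text
t: 6.05
ee_pos: [0.5421, -0.0922, 0.0137]
orientation: [180.0, 0.0, 91.5]
contact_force: [-2.1, 0.4, 7.0]
gripper_width: 0.001
grip_force: 3.6
```

```bash
python3 - <<'E'
from h import *
p=imaging.read_camera("scene");c=p["color"]
def posts(c):
    h=cv2.cvtColor(c,cv2.COLOR_RGB2HSV); m=cv2.inRange(h,(18,150,110),(32,255,255)); m[:190]=0;m[260:]=0;m[:,:230]=0;m[:,320:]=0
    n,l,st,ce=cv2.connectedComponentsWithStats(m); return [(ce[i].round(2),st[i].tolist()) for i in range(1,n) if st[i,4]>8]
print(posts(c)); s=r.state(); print(s["ee_pos"],s["contact_force"])
E
```

```text
[(array([307.27, 201.5 ]), [304, 199, 7, 6, 30]), (array([243.5 , 244.96]), [240, 241, 8, 9, 48])]
[ 0.54206831 -0.09220196  0.0136871 ] [-1.72073434 -0.56600893  7.60140069]
```

The posts dropped about 12 mm at 7 N. I slide forward with the bar held.

>>> play_rows(increments=[[[-0.0001, 0.003, 0], 0, 0], [[-0.0001, 0.006, 0], 0, 0], [[-0.0002, 0.009, 0], 0, 0], [[-0.0003, 0.012, 0], 0, 0], [[-0.0004, 0.015, 0], 0, 0], [[-0.0005, 0.018, 0], 0, 0], [[-0.0005, 0.021, 0], 0, 0], [[-0.0006, 0.024, 0], 0, 0], [[-0.0006, 0.026, 0], 0, 0], [[-0.0007, 0.028, 0], 0, 0]])

```text
t: 7.1
ee_pos: [0.5424, -0.0665, 0.014]
orientation: [179.9, 0.2, 91.4]
contact_force: [0.7, -5.0, 7.7]
gripper_width: 0.007
grip_force: 3.5
```

>>> play_rows(increments=[[[-0.0001, 0.002, 0], 0, 0], [[-0.0001, 0.004, 0], 0, 0], [[-0.0002, 0.006, 0], 0, 0], [[-0.0002, 0.008, 0], 0, 0], [[-0.0003, 0.01, 0], 0, 0], [[-0.0003, 0.012, 0], 0, 0], [[-0.0004, 0.014, 0], 0, 0], [[-0.0004, 0.016, 0], 0, 0], [[-0.0005, 0.018, 0], 0, 0], [[-0.0005, 0.02, 0], 0, 0]])

```text
t: 8.1
ee_pos: [0.5418, -0.0482, 0.014]
orientation: [179.9, 0.3, 91.3]
contact_force: [0.2, -8.5, 8.4]
gripper_width: 0.006
grip_force: 5.4
```

```bash
cat >> h.py <<'E'
def chk():
    p=imaging.read_camera("top"); c=p["color"]; hsv=cv2.cvtColor(c,cv2.COLOR_RGB2HSV)
    roi=np.zeros(c.shape[:2],np.uint8); roi[125:245,165:300]=255
    for lo,hi,nm,z in(((105,150,40),(125,255,255),"ear",.084),((20,150,120),(32,255,255),"post",.073)):
        n,l,st,ce=cv2.connectedComponentsWithStats(cv2.inRange(hsv,lo,hi)&roi)
        for i in range(1,n):
            if st[i,4]>8: print(nm,st[i,4],ce[i].round(1),ray(p,ce[i],z)[:2].round(4))
    q=imaging.read_camera("scene"); h=cv2.cvtColor(q["color"],cv2.COLOR_RGB2HSV); m=cv2.inRange(h,(18,150,110),(32,255,255)); m[:190]=0;m[260:]=0;m[:,:230]=0;m[:,320:]=0
    n,l,st,ce=cv2.connectedComponentsWithStats(m); print("scene posts",[(ce[i].round(1),st[i,4]) for i in range(1,n) if st[i,4]>8])
    s=r.state(); print(s["t"],s["ee_pos"].round(4) if hasattr(s["ee_pos"],"round") else s["ee_pos"],s["contact_force"])
    return p,q
E
python3 -c "
from h import *; chk()"
```

```text
ear 69 [253.8 145.6] [0.6281 0.0638]
ear 95 [253.8 219.4] [0.4508 0.0595]
post 21 [236. 144.] [0.6331 0.1075]
post 19 [236.  224.7] [0.4375 0.1022]
scene posts [(array([307.3, 201.5]), np.int32(31)), (array([243.4, 244.9]), np.int32(46))]
8.2 [ 0.5418 -0.0476  0.014 ] [ 0.16583073 -6.60131805  7.90913521]
```

The box moved about 14 mm and stays straight, with the posts still down. I continue; about 76 mm remain.

>>> play_rows(increments=[[[-0.0001, 0.0025, 0], 0, 0], [[-0.0001, 0.005, 0], 0, 0], [[-0.0002, 0.0075, 0], 0, 0], [[-0.0003, 0.01, 0], 0, 0], [[-0.0003, 0.0125, 0], 0, 0], [[-0.0004, 0.015, 0], 0, 0], [[-0.0004, 0.0175, 0], 0, 0], [[-0.0005, 0.02, 0], 0, 0], [[-0.0006, 0.0225, 0], 0, 0], [[-0.0006, 0.025, 0], 0, 0]])

```text
t: 9.2
ee_pos: [0.5412, -0.0232, 0.014]
orientation: [179.9, 0.3, 91.3]
contact_force: [-0.6, -9.8, 8.3]
gripper_width: 0.006
grip_force: 5.6
```

>>> play_rows(increments=[[[-0.0001, 0.0025, 0], 0, 0], [[-0.0001, 0.005, 0], 0, 0], [[-0.0002, 0.0075, 0], 0, 0], [[-0.0003, 0.01, 0], 0, 0], [[-0.0003, 0.0125, 0], 0, 0], [[-0.0004, 0.015, 0], 0, 0], [[-0.0004, 0.0175, 0], 0, 0], [[-0.0005, 0.02, 0], 0, 0], [[-0.0006, 0.0225, 0], 0, 0], [[-0.0006, 0.025, 0], 0, 0]])

```text
t: 10.2
ee_pos: [0.5407, 0.0016, 0.014]
orientation: [179.9, 0.3, 91.3]
contact_force: [0.1, -9.5, 8.6]
gripper_width: 0.005
grip_force: 5.7
```

>>> play_rows(increments=[[[-0.0001, 0.0025, 0], 0, 0], [[-0.0001, 0.005, 0], 0, 0], [[-0.0002, 0.0075, 0], 0, 0], [[-0.0003, 0.01, 0], 0, 0], [[-0.0003, 0.012, 0], 0, 0], [[-0.0004, 0.014, 0], 0, 0], [[-0.0004, 0.016, 0], 0, 0], [[-0.0005, 0.018, 0], 0, 0]])

```text
t: 11.0
ee_pos: [0.5402, 0.0195, 0.014]
orientation: [179.9, 0.3, 91.3]
contact_force: [-0.3, -9.4, 8.7]
gripper_width: 0.005
grip_force: 5.8
```

```bash
python3 -c "
from h import *; chk()"
```

```text
ear 77 [225.9 145.4] [0.6272 0.1309]
ear 105 [225.4 219.4] [0.4493 0.1271]
post 21 [236. 144.] [0.6331 0.1075]
post 19 [236.  224.7] [0.4375 0.1022]
scene posts [(array([306.7, 200.6]), np.int32(18)), (array([242.7, 244.4]), np.int32(31))]
11.1 [0.5402 0.0201 0.014 ] [-0.06681154 -7.70996861  9.56621112]
```

>>> play_rows(increments=[[[0, 0.001, 0], 0, 0], [[0, 0.002, 0], 0, 0], [[-0.0001, 0.003, 0], 0, 0], [[-0.0001, 0.004, 0], 0, 0], [[-0.0001, 0.005, 0], 0, 0], [[-0.0001, 0.006, 0], 0, 0]])

```text
t: 11.7
ee_pos: [0.5401, 0.0254, 0.014]
orientation: [179.9, 0.3, 91.3]
contact_force: [-0.0, -10.5, 9.9]
gripper_width: 0.005
grip_force: 5.9
```

>>> play_rows(increments=[[[0, 0.0007, 0], 0, 0], [[0, 0.0014, 0], 0, 0], [[0, 0.002, 0], 0, 0]])

```text
t: 12.0
ee_pos: [0.5401, 0.0274, 0.014]
orientation: [179.9, 0.3, 91.3]
contact_force: [0.1, -10.7, 10.0]
gripper_width: 0.002
grip_force: 6.0
```

>>> play_rows(increments=[[[0, 0.0007, 0], 0, 0], [[0, 0.0014, 0], 0, 0], [[0, 0.002, 0], 0, 0]])

```text
t: 12.3
ee_pos: [0.5401, 0.0278, 0.014]
orientation: [180.0, 0.4, 91.3]
contact_force: [0.9, -13.9, 11.0]
gripper_width: 0.004
grip_force: 9.0
```

>>> play_rows(increments=[[[0, 0.0005, 0], 0, 0], [[0, 0.001, 0], 0, 0], [[0, 0.001, 0], 0, 0]])

```text
t: 12.6
ee_pos: [0.5401, 0.0277, 0.0141]
orientation: [180.0, 0.5, 91.2]
contact_force: [-0.2, -15.2, 11.2]
gripper_width: 0.002
grip_force: 9.9
```

```bash
python3 -c "
from h import *; chk()"
```

```text
ear 77 [222.  145.6] [0.6265 0.1404]
ear 96 [222.  219.7] [0.4483 0.1352]
post 20 [236.  144.2] [0.6327 0.1076]
post 19 [236.  224.7] [0.4375 0.1022]
scene posts [(array([307.2, 201.4]), np.int32(30)), (array([243.5, 244.8]), np.int32(46))]
12.7 [0.5401 0.0278 0.0141] [ -0.259762   -15.59551659  11.48260987]
```

The box is against the stop. I back off a little with the bar still down, then let it rise gently and move clear.

>>> play_rows(increments=[[[0, -0.002, 0], 0, 0], [[0.0001, -0.004, 0], 0, 0], [[0.0002, -0.007, 0], 0, 0], [[0.0003, -0.01, 0], 0, 0], [[0.0003, -0.01, 0.003], 0, 0], [[0.0003, -0.01, 0.006], 0, 0], [[0.0003, -0.01, 0.009], 0, 0], [[0.0003, -0.01, 0.012], 0, 0], [[0.0003, -0.01, 0.016], 0, 0], [[0.0003, -0.01, 0.022], 0, 0]])

```text
t: 13.7
ee_pos: [0.5383, 0.024, 0.0352]
orientation: [-179.9, 0.1, 91.5]
contact_force: [-0.1, 0.4, -1.2]
gripper_width: 0.007
grip_force: 0.0
```

>>> play_rows(increments=[[[0.0002, -0.007, 0.012], 0, 0], [[0.0005, -0.02, 0.03], 0, 0], [[0.001, -0.04, 0.06], 0, 0], [[0.0015, -0.06, 0.1], 0, 0], [[0.002, -0.08, 0.14], 0, 0], [[0.002, -0.11, 0.17], 0, 0], [[0.002, -0.14, 0.18], 0, 0], [[0.002, -0.14, 0.18], 0, 0]])

```text
t: 14.5
ee_pos: [0.5415, -0.1216, 0.218]
orientation: [179.8, 0.2, 91.0]
contact_force: [-0.2, 0.0, -0.7]
gripper_width: 0.005
grip_force: 0.0
```

```bash
python3 -c "
from h import *
p,q=chk(); save(q,'end.png')
for n in('tin','finial','brush'): print(n,[(d['score'],ray(p,d['xy'],0)[:2].round(3)) for d in spot_point(n,p)[:1]])"
```

```text
ear 79 [222.3 145.4] [0.6271 0.1397]
ear 99 [221.9 219.5] [0.4488 0.1352]
post 21 [235.9 143. ] [0.6354 0.1079]
post 23 [235.5 224.9] [0.437  0.1033]
scene posts [(array([307.9, 199.4]), np.int32(34)), (array([243.3, 243.2]), np.int32(45))]
14.6 [ 0.5407 -0.1164  0.216 ] [-0.42384593  0.25267806 -0.70192251]
tin [(0.96, array([ 0.73 , -0.082]))]
finial [(0.56, array([0.72 , 0.112]))]
brush [(0.69, array([0.514, 0.334]))]
```

View pics/end.png

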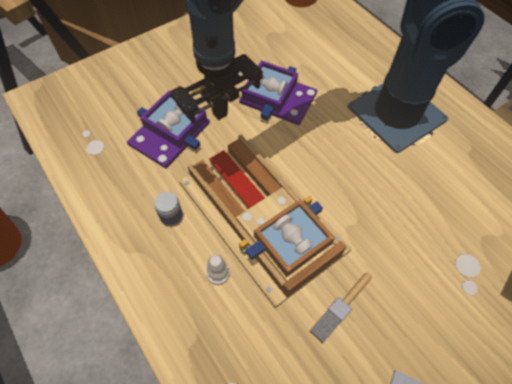

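The final view shows the box against the end stop at about (295,237). Both yellow posts, at (243,243) and (308,199), are up behind the blue ears. The tin, finial and brush look unmoved in the picture, and the arm is clear.

```bash
python3 -c "
from h import *
print(workorder.finish_job())"
```

```text
the job is handed in; nothing more can be done
None
```

The job is handed in at about 14.6 s: the box is against the end stop, the posts have sprung up behind its ears, the bystanders look unmoved and the arm is clear. The hand-in gave no verdict.

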